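# Seat the thumb-turn rose on a cupboard door

### The arm

A 6-joint arm with a two-finger parallel gripper is mounted at the origin on the work surface. World frame = base frame: x ahead of the robot, y to its left, z up, the work surface at z = 0. Lengths are in m, angles in rad, forces in N, time in s.
With the tool pointing down it reaches from about 0.35 to 0.975 m from the base axis. Payload 4.9 kg.
Tool frame: the origin (TCP) lies between the finger pads; the fingertips stand 22 mm ahead of it and the grasp point (between the pads) lies 3 mm ahead of it; z points along the fingers, y is the line along which they close (so a half turn about z gives the same grasp; the last joint's range is limited). The gripper opens to 85 mm and grips with 20 to 120 N. Pads are 22 mm wide; open, the fingers measure 114 mm over their backs; the gripper's body (76 mm by 85 mm) begins 54 mm behind the grasp point. The pads swing forward as they close: fully open they stand 13 mm farther back than shut.
Start: joints at [-0.119, 0.053, 1.613, -0, 1.476, -0.119], TCP at [0.625, 0, 0.253] pointing down, gripper open.
Joint ranges: [-3.01, 3.01], [-1.01, 2.22], [0.06, 2.58], [-1.02, 4.17], [0.09, 2.62], [-3.14, 3.14]. Speed limits (rad/s): [2.57, 2.57, 3.14, 3.14, 3.14, 3.14].

### API

Orientations are given as a unit quaternion [w, x, y, z].
In Python, from plant import state, grab_frame, get_calibration, job_done, recognise, regions_of gives the robot as it stands.
- The arm moves only by the tool apply_moves, never from a script. Its argument "targets" is a list of rows, each an object with "translation": the shift along the tool's x, y, z normalised to -1 to 1, where 1 is 100 mm, a list of three; "twist": the turn about the tool's z normalised to -1 to 1, where 1 is 0.1 rad; "hand": the opening, from 0 (shut) to 1 (fully open). A call has 1 to 8 rows; each row shifts and turns the commanded pose from where the row before left it, along the tool's axes as they then stand; what a row does not reach is not made up. A row lasts 1/10 s, in which the tool goes at most 50 mm and 8.59 degrees, less where a joint would pass 70% of its speed; a pose out of reach is approached as far as the arm can. A call with a number of a shift or a turn outside -1 to 1 is refused whole. A call with a gripper value outside its range is refused whole. The fingers move at their own pace and stop on an object; the grip force is fixed at half the most. Time passes only in rows, so rows that do not move let the fingers close. It gives the time, the measured TCP pose, the force, the opening and the grip force at its end, in the units of the state.
- state(): the state, without advancing time (a new reading comes with each control period).
- grab_frame(name): name is "scene" or "side" or "wrist"; returns the picture (384x512x3 uint8, red, green, blue); there is no depth.
- get_calibration(name): a dict with "camera_matrix" (3x3 intrinsics, pixels), "pose" (4x4, takes a point from camera to world coordinates). Camera axes: x right, y up, looking along -z (the intrinsics and any distortion apply to the point x, -y, -z); pixel columns grow to the right and rows downward; lengths in m; the calibration is good to about 2 mm. A picture is of the moment at which its call begins: read the wrist's pose just before it. get_calibration takes no time and is no camera call; for the wrist camera it gives the pose at the moment of the call.
- job_done(): hands the job in; it is judged then, once.
Trained networks look in the newest picture that a camera, given by its name, has taken for a name from the list of things; names that differ only in an ending like _2 or _b are one class to them, and where a whole thing is asked for, a point or a joint stands for the part that bears it (a point fixed in the world has none). Each returns a list of dicts, best first, with "score" (0 to 1); they miss things now and then, are a little off and sometimes report something else, mostly with a low value. They report only what shows in the picture. A call takes as long as a camera call. They do not tell look-alikes from the thing itself.
- recognise(camera, query): "point" ([x, y, z] in m, in world coordinates, good to about 4 mm: the middle of the surface that is visible of it).
- regions_of(camera, query): "pixels" (384x512 bool, what is visible of it).
The state is a dict: "time": time; "joint_pos": joint angles; "joint_vel": joint speeds; "joint_efforts": joint torques, N m; "tool_pos": TCP position; "tool_rot": TCP orientation; "contact_force": force on the tool from outside, world axes, zero at the start; "ft_torque": the same for the moment, N m; "gripper_width": opening from 0.0 (shut) to 1.0 (fully open); "grasp_force": force on a finger pad.
Only numpy, scipy, OpenCV 4.12 (cv2) and the standard library are available. Lean on these libraries where they do the work, as an engineer would, in place of code of your own. Each camera call takes 0.05 s, during which the arm holds its last target. There are 200 camera calls.

### The job

The brass thumb-turn rose stands loose and proud on the cupboard door lying on the table. With a fingertip, push it round until the notch in its rim is over the orange locating pin, then press it down fully home, flat on its mounting plate, and come away. Do not lift the rose out or grip it to carry it, and leave the spare knob, screw tray, screwdriver and tape roll where they are.

Things in the scene. Friction and masses are not known exactly. Their poses are not given: they have to be found in the camera images.
- rose: Loose brass thumb-turn rose: disc 76 mm across, 6 mm thick, a bar across its top and a stub below that stands in the door's hole, so it only turns (either way) and sinks. Origin: centre of the disc's underside, 38 mm above the table at the start, 28 mm when seated; z up, x towards the notch. About 130 g; only its weight resists turning: under 1 N at the bar's end, and it stops with the push.
- bar_top (a point): Middle of the top of the steel bar on the rose, 22 mm above the disc's underside. The bar is 54 mm long (along the rose's x, centred on its axis), 10 mm wide, and stands 16 mm above the disc's face. An orange stripe on the half towards the notch.
- notch (a point): Middle of the notch in the rose's rim, at the disc's upper face, 36 mm from the rose's axis. The notch is 11 mm wide and runs in from the rim to 28.5 mm from the axis, open above and below.
- pin (a point): Top of the orange locating pin, fixed on the mounting plate, 36 mm from the spindle axis: 6 mm wide, rounded top, 17 mm long radially (31 to 48 mm from the axis), 7 mm above the plate. The raised rose's underside clears it by 3 mm, and its outer end shows beyond the rim. Pressed out of line, the rose stops on the pin, 3 mm lower, and can still be turned.
- axis (a point): Centre of the 14 mm spindle hole, at the upper face of the mounting plate, 28 mm above the table. A black friction ring (34 mm across) around the hole holds the rose 10 mm above the plate; a push of 4 to 5 N on the rose slides it down into the plate, and it stays where it is pushed to, so the seated rose stays seated.
- door: White cupboard door lying flat, fixed: 280 mm (its x) by 420 mm (its y) by 25 mm thick. Origin: centre of its underside, on the table. On it, centred 60 mm along its x from the origin, a dark square mounting plate 104 mm wide and 3 mm thick; from its centre the pin lies towards the door's x.
- spare_knob: Bystander: brass door knob standing on the door, 48 mm across, 46 mm high. Origin: centre of its underside.
- screw_tray: Bystander: open blue tray on the door, 70 by 100 mm, 28 mm high. Origin: centre of its underside.
- screwdriver: Bystander: red-handled screwdriver lying on the table beside the door, along its x.
- tape: Bystander: roll of orange tape lying on the table beside the door, 96 mm across, 45 mm high. Origin: centre of its underside.
Mind the look-alikes: they are no part of the job. What is shaped like the rose but black or green is not meant.

How it is judged:
At the end, for the whole second after the job is handed in: The rose lies still and flat (within 0.05 rad), its underside within 2 mm of the mounting plate, centred within 3 mm, the middle of its notch within 5 mm of the pin; each bystander within 20 mm of where it began (z of rose in the frame of door below 0.03 m and horizontal distance between notch and pin below 0.005 m and horizontal distance between rose and axis below 0.003 m and angle between rose's own z axis and vertical below 0.05 rad and linear speed of rose below 0.01 m/s and distance of each of spare_knob, screw_tray, screwdriver, tape from where it was at the start of the episode below 0.02 m); the robot touches nothing.
It fails at once if the rose is lifted more than 6 mm above its raised start (z of rose in the frame of door above 0.044 m).
It fails at once if the spare knob is pushed or carried more than 20 mm (distance of spare_knob from where it was at the start of the episode above 0.02 m).
It fails at once if the screw tray is pushed or carried more than 20 mm (distance of screw_tray from where it was at the start of the episode above 0.02 m).
It fails at once if the screwdriver is pushed or carried more than 20 mm (distance of screwdriver from where it was at the start of the episode above 0.02 m).
It fails at once if the tape is pushed or carried more than 20 mm (distance of tape from where it was at the start of the episode above 0.02 m).
It also fails if it takes over 54 s, if anything falls off the work surface, if the arm or the gripper's body presses on something with over 40 N, if the wrist force passes 120 N, or if a joint passes its speed limit or range.

## Working session

There is one attempt and no reset: what is moved stays moved. The work goes in short steps, Python scripts to look and compute and a tool call to move; the robot and the scene stay as the last step left them, time stands still between calls to the robot, and variables do not carry over. Pictures are saved under pics/ and viewed, at most 10 in all, crops included, and the job is handed in when it is done.

Besides the shell and the picture viewer there is one more tool, called after "Emit:" by a JSON object that holds its "method" and its "body". apply_moves: Moves the arm, as the interface text tells. Its arguments: {"type":"object","properties":{"targets":{"type":"array"}},"required":["targets"]}

```bash
mkdir -p pics; python3 - <<'E'
from plant import *
import cv2,numpy as np
s=state();print(s['tool_pos'],s['tool_rot'],s['contact_force'])
fr={}
for c in ['scene','wrist']:
    im=grab_frame(c);cv2.imwrite(f'pics/{c}0.png',im[:,:,::-1])
    for q in ['rose','bar_top','notch','pin','axis','spare_knob','screw_tray','tape','screwdriver']:
        print(c,q,[(np.round(r['point'],3).tolist(),round(r['score'],2)) for r in recognise(c,q)][:4])
E
```

```text
[6.24420804e-01 5.70355778e-05 2.52070525e-01] [-7.99518205e-04  7.07113479e-01  7.07099354e-01 -6.26674077e-04] [-0.10221913 -0.32197866  0.0872463 ]
scene rose [([0.529, -0.011, 0.049], 0.92), ([0.684, 0.012, 0.038], 0.74), ([0.738, 0.142, 0.031], 0.65)]
scene bar_top [([0.734, 0.136, 0.031], 0.92), ([0.529, -0.009, 0.043], 0.67), ([0.692, 0.011, 0.025], 0.6)]
scene notch [([0.531, -0.01, 0.042], 0.96), ([0.734, 0.138, 0.026], 0.74), ([0.689, 0.011, 0.032], 0.57)]
scene pin [([0.513, -0.022, 0.028], 0.77)]
scene axis [([0.513, -0.016, 0.023], 0.91)]
scene spare_knob []
scene screw_tray [([0.385, -0.152, 0.039], 0.87)]
scene tape [([0.498, -0.3, 0.028], 0.72)]
scene screwdriver [([0.538, 0.31, 0.02], 0.83)]
wrist rose [([0.68, 0.014, 0.03], 0.87), ([0.519, -0.006, 0.047], 0.86), ([0.73, 0.141, 0.031], 0.78)]
wrist bar_top [([0.73, 0.139, 0.029], 0.89), ([0.527, -0.01, 0.043], 0.84), ([0.681, 0.011, 0.034], 0.72)]
wrist notch [([0.683, 0.016, 0.029], 0.88), ([0.529, -0.004, 0.043], 0.74), ([0.728, 0.138, 0.032], 0.73)]
wrist pin [([0.473, 0.058, 0.023], 0.87)]
wrist axis [([0.471, 0.056, 0.025], 0.65)]
wrist spare_knob [([0.382, 0.099, 0.065], 0.78), ([0.528, -0.007, 0.044], 0.35)]
wrist screw_tray [([0.384, -0.126, 0.031], 0.64)]
wrist tape []
wrist screwdriver [([0.47, 0.054, 0.024], 0.7)]
```

```bash
python3 -c "
import cv2,numpy as np
a=cv2.imread('pics/scene0.png');b=cv2.imread('pics/wrist0.png')
cv2.imwrite('pics/both.png',cv2.resize(np.hstack([a,b]),(800,300),interpolation=cv2.INTER_AREA))"
```

```text
(no output)
```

View pics/both.png

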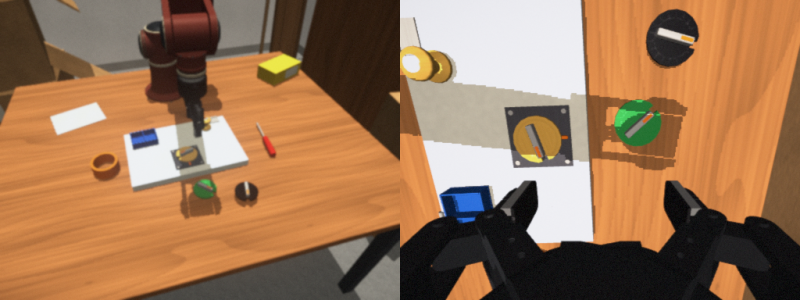

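The left picture (scene) shows the brass rose on the door, with green and black look-alikes on the table. In the right one (wrist) the brass rose is at about (537,138), the pin shows at (565,137) and the bar's stripe points down and right. Next I'll rectify a close crop to measure the angles.

```bash
cat > h.py <<'E'
from plant import *
import cv2,numpy as np
def topdown(im,cal,z,c=(0.525,-0.008),half=.075,px=600):
    K=np.array(cal['camera_matrix']);T=np.linalg.inv(np.array(cal['pose']))
    # out pixel (u,v): world x = c0-half+u*s (right=+x), y = c1+half-v*s
    s=2*half/px
    A=np.array([[s,0,c[0]-half],[0,-s,c[1]+half],[0,0,z],[0,0,1]])
    P=K@np.diag([1,-1,-1])@T[:3]@A
    return cv2.warpPerspective(im,P,(px,px),flags=cv2.WARP_INVERSE_MAP|cv2.INTER_LINEAR)
def look(name,z,half=.075,c=(0.525,-0.008),cam='wrist'):
    cal=get_calibration(cam);im=grab_frame(cam)
    if cal.get('distortion') is not None: print(cal['distortion'])
    o=topdown(im,cal,z,c,half);cv2.imwrite(f'pics/{name}.png',o[:,:,::-1]);return im,cal,o
E
python3 - <<'E'
from h import *
cal=get_calibration('wrist');print(cal.keys(),np.round(cal['pose'],3))
im=grab_frame('wrist')
a=topdown(im,cal,.044,px=400);b=topdown(im,cal,.060,px=400)
cv2.imwrite('pics/td0.png',np.hstack([a,b])[:,:,::-1])
E
```

```text
dict_keys(['camera_matrix', 'pose']) [[ 1.     0.001  0.001  0.626]
 [-0.001  0.965  0.262  0.066]
 [-0.001 -0.262  0.965  0.375]
 [ 0.     0.     0.     1.   ]]
```

View pics/td0.png

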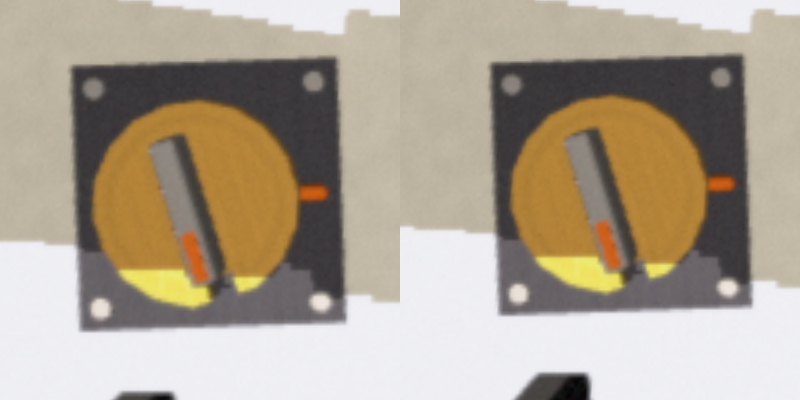

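The brass disc is centred at left-half pixel (196,204), which is about (0.5235, -0.0095). The notch points to about -71° and the pin to about +3°, so I'll turn it roughly 74° CCW. I'll push with the shut fingers on the west side of the stripe end.

Emit:
{"method": "apply_moves", "body": {"targets": [{"translation": [-0.09, -0.314, 0.33], "twist": 0, "hand": 0}, {"translation": [-0.09, -0.314, 0.33], "twist": 0, "hand": 0}, {"translation": [-0.09, -0.314, 0.33], "twist": 0, "hand": 0}, {"translation": [-0.09, -0.314, 0.33], "twist": 0, "hand": 0}, {"translation": [0, 0, 0], "twist": -0.83, "hand": 0}, {"translation": [0, 0, 0], "twist": -0.83, "hand": 0}, {"translation": [0, 0, 0], "twist": -0.83, "hand": 0}, {"translation": [0, 0, 0], "twist": -0.83, "hand": 0}]}}

```text
time: 1.85
tool_pos: [0.4993, -0.0361, 0.1214]
tool_rot: [0.0, 0.579, 0.815, 0.0]
contact_force: [0.0, 0.3, 0.4]
gripper_width: -0.002
grasp_force: 0.0
```

```bash
cat >> h.py <<'E'
from scipy.spatial.transform import Rotation as R
def pose():
    s=state();q=s['tool_rot'];M=R.from_quat(q,scalar_first=True).as_matrix()
    print('t',round(s['time'],2),'pos',np.round(s['tool_pos'],4),'xang',round(np.degrees(np.arctan2(M[1,0],M[0,0])),1),'F',np.round(s['contact_force'],2),'w',round(s['gripper_width'],3))
    return np.array(s['tool_pos']),M
def to(target):
    p,M=pose();d=M.T@(np.array(target)-p);print('tool shift /100mm',np.round(d*10,3))
E
python3 - <<'E'
from h import *
pose();im,cal,o=look('td1',.044)
cv2.imwrite('pics/w1.png',np.hstack([cv2.resize(im,(448,336)),cv2.resize(o,(336,336))])[:,:,::-1])
E
```

```text
t 1.85 pos [ 0.4993 -0.0361  0.1214] xang 109.2 F [0.02 0.28 0.35] w -0.002
```

View pics/w1.png

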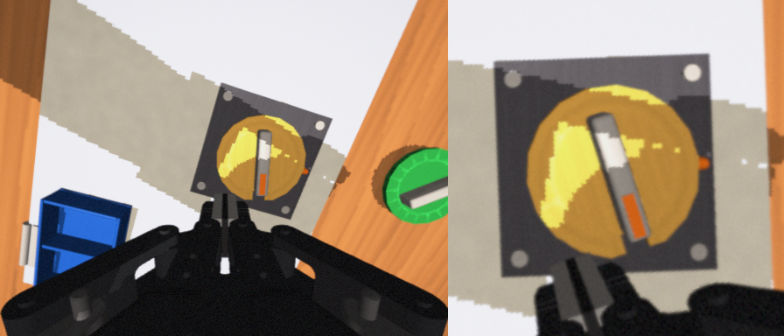

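The wrist view shows the bar aligned with the shut fingers. The fingertips at (224,207) are about 17 mm wide and sit clear of the bar to its west. The disc centre is confirmed. I'll descend beside the bar and close the gap.

Emit:
{"method": "apply_moves", "body": {"targets": [{"translation": [0, 0, 0.25], "twist": 0, "hand": 0}, {"translation": [0, 0, 0.25], "twist": 0, "hand": 0}, {"translation": [0, 0, 0], "twist": 0, "hand": 0}, {"translation": [0, 0.06, 0], "twist": 0, "hand": 0}, {"translation": [0, 0.06, 0], "twist": 0, "hand": 0}, {"translation": [0, 0.05, 0], "twist": 0, "hand": 0}, {"translation": [0, 0, 0], "twist": 0, "hand": 0}]}}

```text
time: 2.6
tool_pos: [0.5173, -0.0306, 0.073]
tool_rot: [0.001, 0.58, 0.814, 0.001]
contact_force: [-0.9, -0.3, -0.1]
gripper_width: -0.001
grasp_force: 0.3
```

Emit:
{"method": "apply_moves", "body": {"targets": [{"translation": [-0.015, 0.017, 0], "twist": -1, "hand": 0}, {"translation": [-0.015, 0.017, 0], "twist": -1, "hand": 0}, {"translation": [-0.015, 0.017, 0], "twist": -1, "hand": 0}, {"translation": [-0.015, 0.017, 0], "twist": -1, "hand": 0}, {"translation": [0, 0, 0], "twist": 0, "hand": 0}]}}

```text
time: 3.1
tool_pos: [0.5249, -0.0328, 0.0721]
tool_rot: [0.001, 0.407, 0.913, 0.0]
contact_force: [-0.5, -2.0, 1.3]
gripper_width: -0.0
grasp_force: 0.8
```

```bash
python3 - <<'E'
from h import *
p,M=pose();d=M[:2,:2].T@(p[:2]-np.array([.5236,-.0097]));print('in tool frame from axis',d)
im,cal,o=look('td2',.060)
cv2.imwrite('pics/w2.png',np.hstack([cv2.resize(im,(448,336)),cv2.resize(o,(336,336))])[:,:,::-1])
E
```

```text
t 3.1 pos [ 0.5249 -0.0328  0.0721] xang 131.9 F [-0.49 -2.03  1.3 ] w -0.0
in tool frame from axis [-0.01809151 -0.0144577 ]
```

View pics/w2.png

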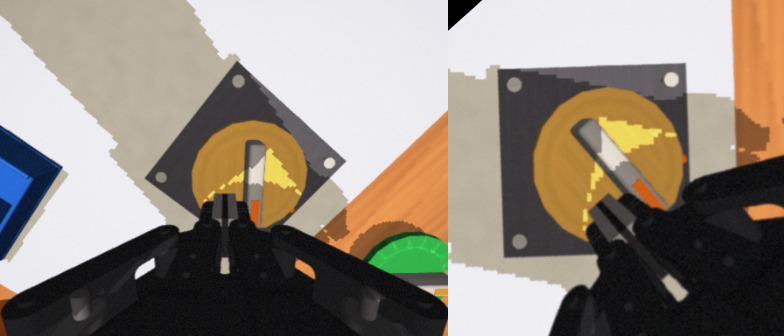

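The rose follows the fingers; the bar is now at about -48.5°, with the fingertip against its flank. I'll turn on by another 0.9 rad.

Emit:
{"method": "apply_moves", "body": {"targets": [{"translation": [-0.015, 0.018, 0], "twist": -1, "hand": 0}, {"translation": [-0.015, 0.018, 0], "twist": -1, "hand": 0}, {"translation": [-0.015, 0.018, 0], "twist": -1, "hand": 0}, {"translation": [-0.015, 0.018, 0], "twist": -1, "hand": 0}, {"translation": [0, 0, 0], "twist": 0, "hand": 0}]}}

```text
time: 3.65
tool_pos: [0.5337, -0.0308, 0.0716]
tool_rot: [0.0, 0.219, 0.976, 0.0]
contact_force: [-0.3, -1.4, 0.8]
gripper_width: -0.001
grasp_force: 0.5
```

```bash
python3 - <<'E'
from h import *
p,M=pose();d=M[:2,:2].T@(p[:2]-np.array([.5236,-.0097]));print('in tool frame from axis',d)
E
```

```text
t 3.65 pos [ 0.5337 -0.0308  0.0716] xang 154.8 F [-0.31 -1.45  0.85] w -0.001
in tool frame from axis [-0.01808333 -0.01478148]
```

Emit:
{"method": "apply_moves", "body": {"targets": [{"translation": [-0.015, 0.019, 0], "twist": -1, "hand": 0}, {"translation": [-0.015, 0.019, 0], "twist": -1, "hand": 0}, {"translation": [-0.015, 0.019, 0], "twist": -1, "hand": 0}, {"translation": [-0.015, 0.019, 0], "twist": -1, "hand": 0}, {"translation": [-0.012, 0.016, 0], "twist": -0.8, "hand": 0}, {"translation": [0, 0, 0], "twist": 0, "hand": 0}]}}

```text
time: 4.25
tool_pos: [0.5426, -0.0236, 0.0714]
tool_rot: [0.0, -0.019, 1.0, 0.0]
contact_force: [0.5, -0.8, 0.2]
gripper_width: -0.0
grasp_force: 0.4
```

Emit:
{"method": "apply_moves", "body": {"targets": [{"translation": [0, -0.1, 0], "twist": 0, "hand": 0}, {"translation": [0, -0.1, 0], "twist": 0, "hand": 0}, {"translation": [0, 0, -0.4], "twist": 0, "hand": 0}, {"translation": [0, 0, -0.4], "twist": 0, "hand": 0}, {"translation": [0, -0.3, 0], "twist": 0, "hand": 0}, {"translation": [0, 0, 0], "twist": 0, "hand": 0}]}}

```text
time: 4.85
tool_pos: [0.5457, -0.0768, 0.1535]
tool_rot: [0.002, -0.018, 1.0, -0.001]
contact_force: [-0.1, 0.6, -0.3]
gripper_width: 0.002
grasp_force: 0.0
```

```bash
python3 - <<'E'
from h import *
pose()
cal=get_calibration('wrist');im=grab_frame('wrist')
a=topdown(im,cal,.044,px=400);b=topdown(im,cal,.060,px=400)
cv2.imwrite('pics/td3.png',np.hstack([a,b])[:,:,::-1])
E
```

```text
t 4.85 pos [ 0.5457 -0.0768  0.1535] xang -177.9 F [-0.07  0.59 -0.31] w 0.002
```

View pics/td3.png

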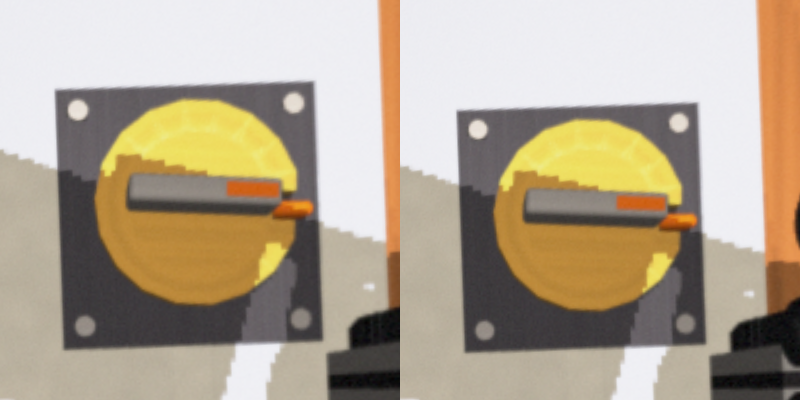

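The left half shows disc centre (198,202), the pin at (293,209) and the notch just behind it. The bar looks a few degrees short of the pin line. I'll quantify the angle from the bar's top edge and stripe.

```bash
python3 - <<'E'
from h import *
to([.5426,-.0245,.0714])
cal=get_calibration('wrist');im=grab_frame('wrist')
b=topdown(im,cal,.060,px=1200,half=.05,c=(.5236,-.0097))
hsv=cv2.cvtColor(b,cv2.COLOR_RGB2HSV)
gray=((hsv[...,1]<60)&(hsv[...,2]>95)&(hsv[...,2]<190)).astype(np.uint8)
n,l,s,c=cv2.connectedComponentsWithStats(gray);
def edge(mask,side):
    ys,xs=np.nonzero(mask);u=np.arange(xs.min()+60,xs.max()-60,4)
    v=[(ys[xs==k].min() if side else ys[xs==k].max()) for k in u]
    return np.degrees(-np.arctan(np.polyfit(u,v,1)[0]))
k=l[600-0,560] 
print('label',k,s[k],c[k]); m=l==k
print('gray rect',cv2.minAreaRect(np.argwhere(m)[:,::-1].astype(np.float32)),'top',edge(m,1) if k else '')
o=((hsv[...,0]<14)&(hsv[...,1]>180)&(hsv[...,2]>150)).astype(np.uint8)
n,l,s,c=cv2.connectedComponentsWithStats(o)
for i in range(1,n):
    if s[i,4]>500: print('orange',s[i],c[i],'top',edge(l==i,1) if s[i,2]>130 else '', 'bot',edge(l==i,0) if s[i,2]>130 else '')
b=topdown(im,cal,.028,px=1200,half=.075,c=(.5236,-.0097));g=cv2.cvtColor(b,cv2.COLOR_RGB2GRAY)
m=(g<90).astype(np.uint8);n,l,s,c=cv2.connectedComponentsWithStats(m);k=l[900,350];ys,xs=np.nonzero(l==k)
e=[];u=np.arange(250,900,10)
t=[ys[xs==q].min() for q in u];print('plate top angle',np.degrees(-np.arctan(np.polyfit(u,t,1)[0])))
E
```

```text
t 4.9 pos [ 0.5447 -0.0755  0.152 ] xang -177.9 F [-0.23  0.9  -0.9 ] w 0.003
tool shift /100mm [0.003 0.511 0.806]
label 2 [  282   530   641   131 47340] [521.60156316 595.94364174]
gray rect ((602.263671875, 593.86279296875), (641.2024536132812, 109.0107421875), 2.2748022079467773) top -13.768252980599154
orange [  696   564   211    59 10611] [800.91254359 592.76552634] top -2.3341336866370637 bot -1.6131405420017026
orange [ 893  650  157   48 3972] [954.44058409 678.51409869] top -40.22565481985667 bot 2.385944030389262Traceback (most recent call last):
  File "<stdin>", line 22, in <module>
    return umr_minimum(a, axis, None, out, keepdims, initial, where)
ValueError: zero-size array to reduction operation minimum which has no identity
```

The bar is at -2.1° and the pin line at about +2.1°, so it needs about 4° more. I'll nudge it 2 mm further at the bar's end.

Emit:
{"method": "apply_moves", "body": {"targets": [{"translation": [0, 0.2, 0], "twist": 0, "hand": 0}, {"translation": [0, 0.1, 0.4], "twist": 0, "hand": 0}, {"translation": [0, 0, 0.4], "twist": 0, "hand": 0}, {"translation": [0, 0.1, 0], "twist": 0, "hand": 0}, {"translation": [0, 0.08, 0], "twist": 0, "hand": 0}, {"translation": [0, 0.05, 0], "twist": 0, "hand": 0}, {"translation": [0, 0, 0], "twist": 0, "hand": 0}, {"translation": [0, 0, 0], "twist": 0, "hand": 0}]}}

```text
time: 5.75
tool_pos: [0.5434, -0.0207, 0.073]
tool_rot: [0.001, -0.021, 1.0, -0.0]
contact_force: [0.5, -0.4, 0.1]
gripper_width: 0.001
grasp_force: 0.2
```

Emit:
{"method": "apply_moves", "body": {"targets": [{"translation": [0, -0.1, 0], "twist": 0, "hand": 0}, {"translation": [0, -0.1, 0], "twist": 0, "hand": 0}, {"translation": [0, 0, -0.4], "twist": 0, "hand": 0}, {"translation": [0, 0, -0.4], "twist": 0, "hand": 0}, {"translation": [0, -0.3, 0], "twist": 0, "hand": 0}, {"translation": [0, 0, 0], "twist": 0, "hand": 0}, {"translation": [0, 0, 0], "twist": 0, "hand": 0}]}}

```text
time: 6.45
tool_pos: [0.5442, -0.0718, 0.1512]
tool_rot: [-0.0, -0.02, 1.0, 0.0]
contact_force: [-0.3, 0.8, 0.0]
gripper_width: -0.0
grasp_force: 0.0
```

```bash
cat > m.py <<'E'
from h import *
def edge(mask,side):
    ys,xs=np.nonzero(mask);u=np.arange(xs.min()+60,xs.max()-60,4)
    v=[(ys[xs==k].min() if side else ys[xs==k].max()) for k in u]
    return round(np.degrees(-np.arctan(np.polyfit(u,v,1)[0])),1)
def meas(name,z=.060):
    pose();cal=get_calibration('wrist');im=grab_frame('wrist')
    b=topdown(im,cal,z,px=1200,half=.05,c=(.5236,-.0097))
    hsv=cv2.cvtColor(b,cv2.COLOR_RGB2HSV)
    o=((hsv[...,0]<14)&(hsv[...,1]>180)&(hsv[...,2]>150)).astype(np.uint8)
    n,l,s,c=cv2.connectedComponentsWithStats(o)
    for i in range(1,n):
        if s[i,4]>500: print('orange',s[i],c[i].round(),cv2.minAreaRect(np.argwhere(l==i)[:,::-1].astype(np.float32))[2],'top/bot',edge(l==i,1),edge(l==i,0))
    cv2.imwrite(f'pics/{name}.png',cv2.resize(b,(500,500),interpolation=cv2.INTER_AREA)[:,:,::-1])
E
python3 -c "
from m import *
meas('n4')
to([.5236,-.0097,.12])"
```

```text
t 6.45 pos [ 0.5442 -0.0718  0.1512] xang -177.8 F [-0.28  0.78  0.01] w -0.0
orange [  685   521   209    79 10293] [790. 560.] 80.53767395019531 top/bot 8.9 9.0Traceback (most recent call last):
  File "<string>", line 3, in <module>
    meas('n4')
    ~~~~^^^^^^
  File "m.py", line 13, in meas
    if s[i,4]>500: print('orange',s[i],c[i].round(),cv2.minAreaRect(np.argwhere(l==i)[:,::-1].astype(np.float32))[2],'top/bot',edge(l==i,1),edge(l==i,0))
                                                                                                                               ~~~~^^^^^^^^
  File "m.py", line 5, in edge
    return round(np.degrees(-np.arctan(np.polyfit(u,v,1)[0])),1)
                                       ~~~~~~~~~~^^^^^^^
    raise TypeError("expected non-empty vector for x")
TypeError: expected non-empty vector for x
```

The nudge overshot: the bar is at +9° and the target is about +2°. I'll push it back from the north side with the fingers at their present 2° angle, so the flush face sets the bar.

Emit:
{"method": "apply_moves", "body": {"targets": [{"translation": [-0.015, 0.46, 0], "twist": 0, "hand": 0}, {"translation": [0, 0.46, 0], "twist": 0, "hand": 0}, {"translation": [0, 0, 0], "twist": 0, "hand": 0}, {"translation": [0, 0, 0.4], "twist": 0, "hand": 0}, {"translation": [0, 0, 0.38], "twist": 0, "hand": 0}, {"translation": [0, 0, 0], "twist": 0, "hand": 0}, {"translation": [0, 0, 0], "twist": 0, "hand": 0}]}}

```text
time: 7.2
tool_pos: [0.5412, 0.0212, 0.0725]
tool_rot: [-0.001, -0.021, 1.0, 0.0]
contact_force: [0.2, 0.3, 0.5]
gripper_width: 0.003
grasp_force: 0.0
```

Emit:
{"method": "apply_moves", "body": {"targets": [{"translation": [-0.04, -0.06, 0], "twist": 0, "hand": 0}, {"translation": [0, -0.06, 0], "twist": 0, "hand": 0}, {"translation": [0, -0.04, 0], "twist": 0, "hand": 0}, {"translation": [0, 0, 0], "twist": 0, "hand": 0}, {"translation": [0, 0, 0], "twist": 0, "hand": 0}]}}

```text
time: 7.7
tool_pos: [0.547, 0.0051, 0.0738]
tool_rot: [0.0, -0.02, 1.0, -0.0]
contact_force: [0.1, -0.3, -0.4]
gripper_width: 0.002
grasp_force: 0.0
```

```bash
sed -i 's/>500: print/>500 and s[i,2]>135: print/' m.py; python3 -c "
from m import *
for i in range(6): pose();grab_frame('side')
meas('n5')"
```

```text
t 7.7 pos [0.547  0.0051 0.0738] xang -177.7 F [ 0.14 -0.26 -0.36] w 0.002
t 7.75 pos [0.5468 0.0053 0.0736] xang -177.7 F [-0.67  0.05 -0.09] w 0.002
t 7.8 pos [0.5467 0.0054 0.0734] xang -177.6 F [ 0.36 -0.25 -0.62] w 0.001
t 7.85 pos [0.5467 0.0055 0.0733] xang -177.6 F [ 0.19  0.11 -0.04] w 0.0
t 7.9 pos [0.5467 0.0055 0.0733] xang -177.6 F [-0.5   0.74 -0.39] w -0.002
t 7.95 pos [0.5467 0.0056 0.0732] xang -177.6 F [ 0.76  0.39 -0.31] w -0.001
t 8.0 pos [0.5466 0.0056 0.0732] xang -177.6 F [ 0.87 -0.65 -0.34] w 0.001
```

View pics/n5.png

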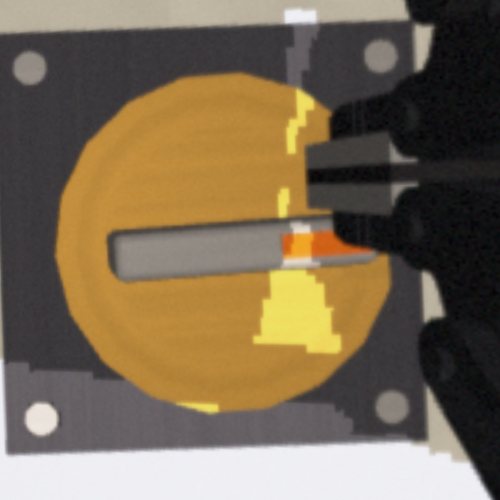

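The bar is now at about +4° (lower edge (120,282) to (378,263)) and the plate edge at about +1.8°. I'll push 1 mm more, back off north and check.

Emit:
{"method": "apply_moves", "body": {"targets": [{"translation": [0, -0.01, 0], "twist": 0, "hand": 0}, {"translation": [0, 0, 0], "twist": 0, "hand": 0}, {"translation": [0, 0, 0], "twist": 0, "hand": 0}, {"translation": [0, 0, 0], "twist": 0, "hand": 0}]}}

```text
time: 8.45
tool_pos: [0.5468, 0.0044, 0.0733]
tool_rot: [-0.0, -0.021, 1.0, 0.0]
contact_force: [0.7, 0.8, -0.0]
gripper_width: 0.002
grasp_force: 0.0
```

Emit:
{"method": "apply_moves", "body": {"targets": [{"translation": [0, 0.1, 0], "twist": 0, "hand": 0}, {"translation": [0, 0, -0.4], "twist": 0, "hand": 0}, {"translation": [0, 0, -0.4], "twist": 0, "hand": 0}, {"translation": [0, -0.45, 0], "twist": 0, "hand": 0}, {"translation": [0, -0.45, 0], "twist": 0, "hand": 0}, {"translation": [0, 0, 0], "twist": 0, "hand": 0}, {"translation": [0, 0, 0], "twist": 0, "hand": 0}]}}

```text
time: 9.15
tool_pos: [0.55, -0.0756, 0.1532]
tool_rot: [-0.0, -0.02, 1.0, 0.0]
contact_force: [0.1, 0.4, 0.3]
gripper_width: 0.002
grasp_force: 0.0
```

```bash
python3 -c "
from m import *
meas('n6')
to([.5240,-.0093,.10])"
```

```text
t 9.15 pos [ 0.55   -0.0756  0.1532] xang -177.7 F [0.14 0.43 0.28] w 0.002
orange [  684   558   207    65 10218] [787. 589.] 85.38934326171875 top/bot 3.5 3.6
orange [ 884  646  173   53 5649] [962. 673.] 5.04245138168335 top/bot -11.3 -13.5
t 9.2 pos [ 0.5499 -0.0749  0.153 ] xang -177.7 F [ 0.36 -0.37 -0.38] w 0.004
tool shift /100mm [0.232 0.666 0.53 ]
```

View pics/n6.png

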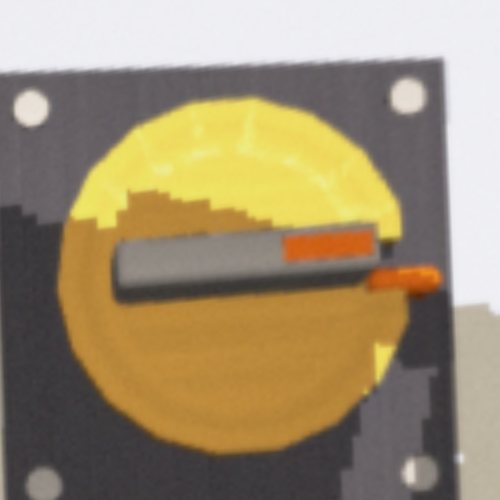

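The bar is at 3.5° and the plate at about 1.8°, a 1 mm offset at the pin against 2.5 mm clearance. I'll press at the bar's centre.

Emit:
{"method": "apply_moves", "body": {"targets": [{"translation": [0.12, 0.33, 0], "twist": 0, "hand": 0}, {"translation": [0.11, 0.33, 0], "twist": 0, "hand": 0}, {"translation": [0, 0, 0.3], "twist": 0, "hand": 0}, {"translation": [0, 0, 0.3], "twist": 0, "hand": 0}, {"translation": [0, 0, 0], "twist": 0, "hand": 0}, {"translation": [0, 0, 0], "twist": 0, "hand": 0}]}}

```text
time: 9.8
tool_pos: [0.5239, -0.0094, 0.093]
tool_rot: [-0.001, -0.021, 1.0, 0.0]
contact_force: [0.0, 0.1, 0.4]
gripper_width: -0.0
grasp_force: 0.0
```

Emit:
{"method": "apply_moves", "body": {"targets": [{"translation": [0, 0, 0.04], "twist": 0, "hand": 0}, {"translation": [0, 0, 0.04], "twist": 0, "hand": 0}, {"translation": [0, 0, 0.04], "twist": 0, "hand": 0}, {"translation": [0, 0, 0], "twist": 0, "hand": 0}]}}

```text
time: 10.2
tool_pos: [0.5243, -0.0106, 0.0811]
tool_rot: [-0.0, -0.02, 1.0, 0.0]
contact_force: [-0.1, 0.1, -0.3]
gripper_width: 0.002
grasp_force: 0.0
```

Emit:
{"method": "apply_moves", "body": {"targets": [{"translation": [0, 0, 0.02], "twist": 0, "hand": 0}, {"translation": [0, 0, 0.02], "twist": 0, "hand": 0}, {"translation": [0, 0, 0], "twist": 0, "hand": 0}]}}

```text
time: 10.5
tool_pos: [0.5247, -0.0107, 0.0777]
tool_rot: [0.0, -0.021, 1.0, -0.0]
contact_force: [-0.8, -1.0, 2.4]
gripper_width: 0.0
grasp_force: 1.2
```

Emit:
{"method": "apply_moves", "body": {"targets": [{"translation": [0, 0, 0.02], "twist": 0, "hand": 0}, {"translation": [0, 0, 0.01], "twist": 0, "hand": 0}, {"translation": [0, 0, 0], "twist": 0, "hand": 0}]}}

```text
time: 10.8
tool_pos: [0.5247, -0.0106, 0.0744]
tool_rot: [0.0, -0.021, 1.0, -0.0]
contact_force: [-0.4, -0.6, 3.1]
gripper_width: 0.003
grasp_force: 1.6
```

Emit:
{"method": "apply_moves", "body": {"targets": [{"translation": [0, 0, 0.015], "twist": 0, "hand": 0}, {"translation": [0, 0, 0.015], "twist": 0, "hand": 0}, {"translation": [0, 0, 0], "twist": 0, "hand": 0}]}}

```text
time: 11.1
tool_pos: [0.5247, -0.0106, 0.072]
tool_rot: [0.0, -0.021, 1.0, -0.0]
contact_force: [-2.1, -0.8, 8.0]
gripper_width: 0.002
grasp_force: 3.9
```

Emit:
{"method": "apply_moves", "body": {"targets": [{"translation": [0, 0, 0.01], "twist": 0, "hand": 0}, {"translation": [0, 0, 0], "twist": 0, "hand": 0}]}}

```text
time: 11.3
tool_pos: [0.5248, -0.0107, 0.072]
tool_rot: [-0.0, -0.021, 1.0, -0.0]
contact_force: [-5.6, -0.5, 12.8]
gripper_width: 0.003
grasp_force: 6.9
```

It has stopped hard at TCP z 0.072, which is the seated height. I'll press a bit more, then come away and check.

Emit:
{"method": "apply_moves", "body": {"targets": [{"translation": [0, 0, 0.01], "twist": 0, "hand": 0}, {"translation": [0, 0, 0], "twist": 0, "hand": 0}, {"translation": [0, 0, -0.2], "twist": 0, "hand": 0}, {"translation": [0, 0, -0.4], "twist": 0, "hand": 0}, {"translation": [0, 0, -0.2], "twist": 0, "hand": 0}, {"translation": [-0.24, -0.4, 0], "twist": 0, "hand": 0}, {"translation": [0, -0.3, 0], "twist": 0, "hand": 0}, {"translation": [0, 0, 0], "twist": 0, "hand": 0}]}}

```text
time: 12.1
tool_pos: [0.5514, -0.0819, 0.1486]
tool_rot: [-0.0, -0.019, 1.0, -0.0]
contact_force: [-1.2, 0.7, 0.4]
gripper_width: 0.0
grasp_force: 0.0
```

```bash
python3 -c "
from m import *
meas('n7',.050)
im=grab_frame('side')
print([(np.round(r['point'],3),round(r['score'],2)) for r in recognise('side','rose')])
a=cv2.imread('pics/n7.png');K=get_calibration('side');T=np.linalg.inv(K['pose']);
q=T@np.array([.5236,-.0097,.04,1]);uv=np.array(K['camera_matrix'])@(q[:3]*[1,-1,-1]);u,v=(uv[:2]/uv[2]).astype(int);print(u,v)
c=im[max(0,v-50):v+50,max(0,u-60):u+60,::-1];c=cv2.resize(c,(300,int(300*c.shape[0]/c.shape[1])));c=cv2.copyMakeBorder(c,0,500-c.shape[0],0,0,0)
cv2.imwrite('pics/n7b.png',np.hstack([a,c]))"
```

```text
t 12.1 pos [ 0.5514 -0.0819  0.1486] xang -177.8 F [-1.17  0.67  0.43] w 0.0
orange [ 688  552  212   58 9402] [785. 580.] 85.56352996826172 top/bot -3.5 4.4
orange [ 915  619  184   59 2489] [1001.  661.] 6.608464241027832 top/bot 5.2 2.4
[(array([0.681, 0.004, 0.03 ]), 0.8), (array([ 0.52 , -0.016,  0.041]), 0.69), (array([0.726, 0.136, 0.03 ]), 0.63)]
245 217
```

View pics/n7b.png

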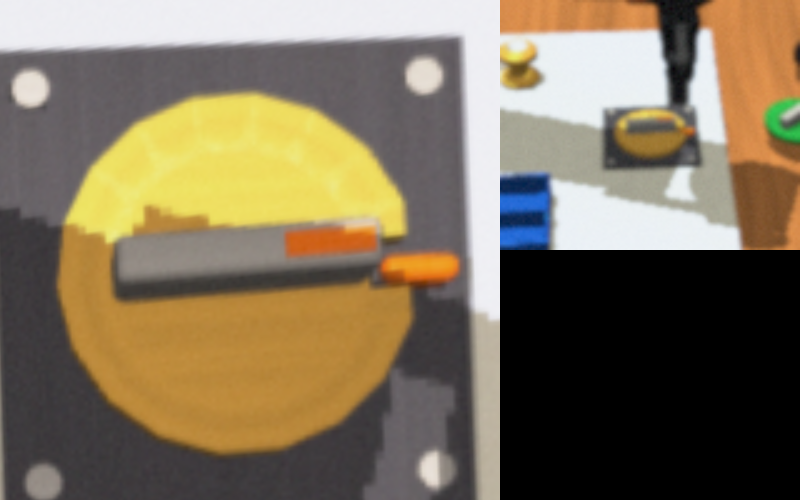

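The whole pin now shows inside the notch, standing above the disc face at (385–460, 268). The rose is flat and seated, and the arm is clear.

```bash
python3 -c "
from plant import *
print(job_done())"
```

```text
the job is handed in; nothing more can be done
None
```

The brass rose is turned with its notch over the orange pin and pressed fully home. The arm is clear, the spare knob, tray, screwdriver and tape were not touched, and the job is handed in, though no verdict was returned.

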